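Fit the tube disc on the inclined blood mixer and lock it

ROBOT

A 6-joint arm with a two-finger parallel gripper is mounted at the origin on the work surface. World frame = base frame: x ahead of the robot, y to its left, z up, the work surface at z = 0. Lengths are in m, angles in rad, forces in N, time in s.
With the tool pointing down it reaches from about 0.35 to 0.775 m from the base axis. Payload 7.3 kg.
Tool frame: the origin (TCP) lies at the centre of the arm's flange, where the gripper is bolted on; the fingertips stand 178 mm ahead of it and the grasp point (between the pads) lies 159 mm ahead of it; z points along the fingers, y is the line along which they close (so a half turn about z gives the same grasp; the last joint's range is limited). The gripper opens to 92 mm and grips with 3 to 60 N. Pads are 19 mm wide; open, the fingers measure 130 mm over their backs; the gripper's body (75 mm by 190 mm) begins 47 mm behind the grasp point.
Start: joints at [1.105, 0.342, 1.524, -0, 1.275, -0.146], TCP at [0.165, 0.498, 0.405] pointing down, gripper open.
Joint ranges: [-2.53, 2.53], [-0.77, 2.02], [0.04, 2.7], [-1, 4.14], [0.28, 2.66], [-3.11, 3.11]. Speed limits (rad/s): [2.57, 2.57, 3.14, 3.14, 3.14, 3.14].

INTERFACE

Orientations are given as [roll, pitch, yaw] about the fixed x, y, z axes, in that order (R = Rz(yaw) Ry(pitch) Rx(roll)).
In Python, from cell import telemetry, vision, ticket gives the robot as it stands.
- The arm moves only by the shell command python3 -m crank 'ROWS' [FORCE]. ROWS is JSON, a list of rows, each a list of 5 numbers: the gripper command: -1 is shut, 1 is fully open, values between are in proportion, then the shift along the tool's x, y, z in mm, then the turn about the tool's z in rad. In form: [[fingers, dx, dy, dz, roll], ...]. A call has 1 to 12 rows; each row is the pose to reach, as a shift and turn from the pose commanded when the call began, along the tool's axes at that moment; what a row does not reach only later rows make up. A row lasts 1/12 s, in which the tool goes at most 41.7 mm and 7.16 degrees, less where a joint would pass 70% of its speed; a pose out of reach is approached as far as the arm can. A call with a gripper value outside its range is refused whole. The fingers move at their own pace and stop on an object; FORCE is the grip in N (left out, the last holds). Time passes only in rows, so rows that repeat a pose let the fingers close. It gives the time, the measured TCP pose, the force, the opening and the grip force at its end, in the units of the state.
- telemetry.observe(): the state, without advancing time (a new reading comes with each control period).
- vision.read_camera(name): name is "scene" or "top" or "wrist"; returns (picture, depth): 384x512x3 uint8, red, green, blue; 384x512 float32, m along the optical axis (not along the pixel's ray), 0 where there is no reading.
- vision.get_calibration(name): a dict with "camera_matrix" (3x3 intrinsics, pixels), "rvec" (rotation vector, rad) and "tvec" (3), from world to camera coordinates, as OpenCV has them. Camera axes: x right, y down, z forward; pixel columns grow to the right and rows downward; lengths in m; the calibration is good to about 2 mm. A picture is of the moment at which its call begins: read the wrist's pose just before it. get_calibration takes no time and is no camera call; for the wrist camera it gives the pose at the moment of the call.
- ticket.hand_in(): hands the job in; it is judged then, once.
The state is a dict: "time": time; "qpos": joint angles; "qvel": joint speeds; "joint_efforts": joint torques, N m; "tool_pos": TCP position; "tool_rot": TCP orientation; "contact_force": force on the tool from outside, world axes, zero at the start; "torque": the same for the moment, N m; "opening": finger opening in m; "grip_force": force on a finger pad.
Only numpy, scipy, OpenCV 4.12 (cv2) and the standard library are available. Lean on these libraries where they do the work, as an engineer would, in place of code of your own. Each camera call takes 0.05 s, during which the arm holds its last target. There are 200 camera calls.

TASK

Pick up the blue tube disc by its white handle and fit it on the mixer's sloping hub, turned so that its three holes go over the three brass studs and it sits fully home and flush. Then push the mixer's red-tipped lever all the way over, away from its front, to lock the spindle. Let go of everything, and leave the other things on the counter where they stand.

Things in the scene. Friction and masses are not known exactly. Their poses are not given: they have to be found in the camera images.
- disc_grip (a point): Centre of the white handle of the blue disc, 41 mm above the disc's underside. z axis = the disc's axis, out of the handle side; x = along the handle. The handle is a bar 44 mm long (x), 14 mm wide (y), from 22 to 60 mm above the underside; under it a round boss, 32 mm across, reaches up to 22 mm; white tube clips at the rim reach up to 20 mm.
- disc: Blue tube disc, 150 mm across, 8 mm thick, 0.25 kg, flat on the counter at first, handle up. Origin: centre of its underside; axes as disc_grip. Three 11 mm through-holes lie 40 mm from the axis, at 0, 120 and 240 degrees from x, so each of three turns fits. A socket 15 mm wide and 22 mm deep in the underside takes the hub's spindle.
- hub_home (a point): Where disc_grip is when the disc is fully home: on the hub's axis, 41 mm above its aluminium face (110 mm across), on which the disc then rests. z axis = hub axis, out of the face, leaning 30 degrees from vertical to the front of the white mixer, which faces roughly the robot. x axis: from the hub's axis towards one of the studs.
- hub (a joint): Angle of the hub (rad), any at first; it turns only stiffly (0.6 N m) and stays. It carries three brass studs 40 mm from its axis, at 0, 120 and 240 degrees from hub_home's x axis, 8 mm thick, 10.5 mm tall, tips tapered, and in the middle a spindle 12 mm thick and 16 mm tall, tapered at the top.
- lever (a joint): Locking lever beside the hub, in rad: near 0 = unlocked, leaning to the mixer's front (to the robot); 1.0 = locked, at its stop, leaning to the mixer's rear. It stays where it is left; about 1 N at its tip moves it.
- lever_tip (a point): Centre of the lever's red ball (26 mm) on a 10 mm rod, 80 mm from a pivot that is 42 mm above the counter. It swings in an upright plane from 0.5 rad before upright (joint 0) to 0.5 rad behind (joint 1). y axis = its level hinge axis, from hub to lever; push along y cross world up, away from the robot. It is 125 mm sideways from the hub's axis.
- cup: Specimen jar with red lid, 52 mm across, 60 mm tall, origin at the centre of its underside. Loose bystander, standing between the two work places.
- timer: Flat black bench timer, 55 x 65 x 16 mm, origin at the centre of its underside. Loose bystander.
- rack: White rack of blood tubes with yellow caps, 70 x 140 x 92 mm, origin at the centre of its underside. Loose bystander at the back.
- reagent: White reagent bottle with blue cap, 68 mm across, 150 mm tall, origin at the centre of its underside. Loose bystander at the back.
- tipbox: Blue pipette-tip box with clear lid, 82 x 117 x 62 mm, origin at the centre of its underside. Loose bystander at the back.

How it is judged:
On the way, in this order (a step that is already met when the one before it is completed fails the run):
1. the disc sits fully home on the hub, its holes over the studs (distance between disc_grip and hub_home below 0.004 m and angle between the z axis of disc_grip and the z axis of hub_home, either way round below 0.04 rad), for 0.2 s.
2. then the lever is pushed all the way over (value of joint lever above 0.88 rad), for 0.2 s.
At the end, for the whole second after the job is handed in: The disc is fully home on the hub (handle centre within 4 mm of its home point, axes within 0.04 rad, which only fits with the studs in the holes), and the lever is over at 0.88 rad or more and still (all of step 1 and value of joint lever above 0.88 rad and velocity of joint lever below 0.05 rad/s); the robot touches nothing.
It fails at once if another thing on the counter was shifted by more than 30 mm (distance of any of cup, timer, rack, reagent, tipbox from where it was at the start of the episode above 0.03 m).
It also fails if it takes over 53 s, if anything falls off the work surface, if the arm or the gripper's body presses on something with over 40 N, if the wrist force passes 120 N, or if a joint passes its speed limit or range.

## Working session

There is one attempt and no reset: what is moved stays moved. The work goes in short steps, Python scripts to look and compute and a shell command to move; the robot and the scene stay as the last step left them, time stands still between calls to the robot, and variables do not carry over. Pictures are saved under pics/ and viewed, at most 10 in all, crops included, and the job is handed in when it is done.

```bash
mkdir -p pics; cat > h.py <<'E'
import numpy as np,cv2
from cell import telemetry,vision,ticket
from scipy.spatial.transform import Rotation as Ro
def cam(n):
    c=vision.get_calibration(n); K=np.array(c["camera_matrix"],float);R=cv2.Rodrigues(np.array(c["rvec"],float))[0];t=np.array(c["tvec"],float).ravel()
    im,d=vision.read_camera(n); return im,d,K,R,t
def cloud(d,K,R,t):
    v,u=np.mgrid[:d.shape[0],:d.shape[1]]
    p=np.stack([(u-K[0,2])/K[0,0]*d,(v-K[1,2])/K[1,1]*d,d],-1)
    return (p-t)@R
def ray(u,v,z,K,R,t):
    r=R.T@np.linalg.solve(K,[u,v,1]);o=-R.T@t;return o+r*(z-o[2])/r[2]
def proj(P,K,R,t):
    p=(np.atleast_2d(P)@R.T+t)@K.T;return p[:,:2]/p[:,2:]
E
python3 - <<'E'
from h import *
for n in("scene","top"):
    im,d,K,R,t=cam(n);np.savez(f"{n}0.npz",im=im,d=d,K=K,R=R,t=t)
    cv2.imwrite(f"pics/{n}0.png",im[...,::-1]);print(n,-R.T@t,R[2],K[0,0],(d>0).mean())
s=telemetry.observe();print(s)
E
```

```text
scene [ 1.01228288 -0.32617695  0.96914676] [-0.44092912  0.33281883 -0.83355452] 368.34198674455916 0.9960225423177084
top [0.46489567 0.01429692 1.32321094] [ 0.07243935  0.01294061 -0.99728887] 452.8568511752243 0.9959513346354166
{'time': 0.1, 'qpos': array([ 1.10500265e+00,  3.42627285e-01,  1.52489638e+00, -1.08342378e-05,
        1.27538862e+00, -1.46002986e-01]), 'qvel': array([ 0.00050865, -0.00338884, -0.0027069 , -0.00119483,  0.00077146,
        0.00126067]), 'joint_efforts': array([ 2.61305744e-03, -4.32004058e+01, -2.44697946e+01,  7.21788662e-02,
        5.26150223e-02, -1.39510794e-05]), 'tool_pos': array([0.16497222, 0.49828443, 0.40413644]), 'tool_rot': array([-3.14028555e+00, -1.81736295e-04,  2.82180500e+00]), 'contact_force': array([-0.38490996, -0.39167193, -0.03813036]), 'torque': array([ 0.02694406, -0.01039327,  0.01177973]), 'grip_force': 0.0, 'opening': 0.09210009896479032}
```

View pics/scene0.png

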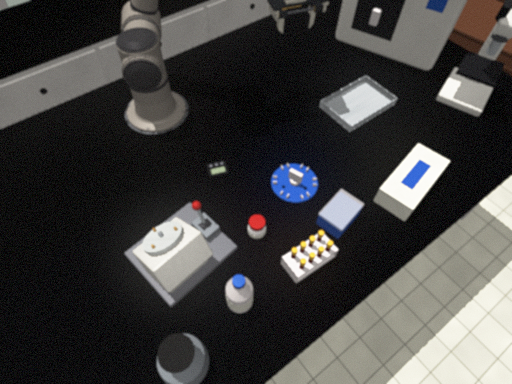

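View pics/top0.png

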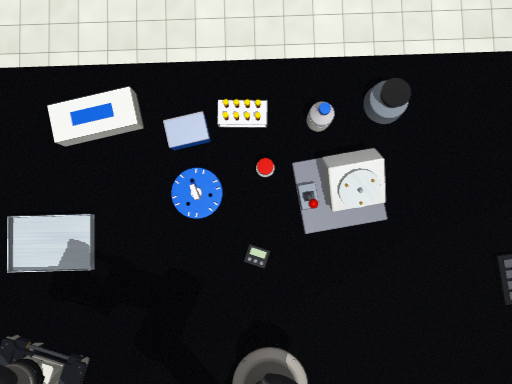

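Scene view: blue disc at (295,182), mixer at (180,245) with red lever ball at (197,205). In the top view: disc at (197,193), hub face at (360,190) with three brass studs, lever ball (313,203), jar (265,167), timer (257,256).

```bash
python3 - <<'E'
from h import *
z=np.load("top0.npz");im,d,K,R,t=[z[k] for k in("im","d","K","R","t")]
P=cloud(d,K,R,t);hsv=cv2.cvtColor(im,cv2.COLOR_RGB2HSV)
v,u=np.mgrid[:384,:512]
def win(a,b,c,e):return (u>=a)&(u<b)&(v>=c)&(v<e)
blue=(hsv[...,0]>105)&(hsv[...,0]<130)&(hsv[...,1]>170)&win(165,230,160,225)
c,_=cv2.findContours(blue.astype(np.uint8),0,2);c=max(c,key=cv2.contourArea);e=cv2.fitEllipse(c);print("disc ell",e)
dc=ray(*e[0],0.008,K,R,t);print("disc c",dc,"medz",np.median(P[blue][:,2]))
h=win(180,215,175,212)&(P[...,2]>.045)&(P[...,2]<.08);q=P[h];print("handle n",h.sum(),q.mean(0),q[:,2].max())
w=np.linalg.eigh(np.cov(q[:,:2].T));print("evals",np.sqrt(w[0]),"dir deg",np.degrees(np.arctan2(w[1][1,1],w[1][0,1])))
hh=win(180,215,175,212)&(hsv[...,1]<90)&(hsv[...,2]>100);cc,_=cv2.findContours(hh.astype(np.uint8),0,2);print("white rect",[(cv2.minAreaRect(x)) for x in cc if cv2.contourArea(x)>20])
# holes: dark pixels in disc
dk=(im.max(2)<60)&(np.hypot(u-e[0][0],v-e[0][1])<20)
n,l,s,ct=cv2.connectedComponentsWithStats(dk.astype(np.uint8))
for i in range(1,n):
    if s[i,4]>3:p=ray(*ct[i],0.004,K,R,t)-dc;print("hole",s[i,4],ct[i],np.hypot(*p[:2]),np.degrees(np.arctan2(p[1],p[0])))
# hub
f=win(330,392,165,215)&(P[...,2]>.04)
q=P[win(345,375,180,200)];m=np.median(q,0);
for _ in range(4):
    cen=q.mean(0);nrm=np.linalg.svd(q-cen)[2][2];nrm*=np.sign(nrm[2]);r=(q-cen)@nrm;q=q[abs(r)<max(.002,r.std())] if _<3 else q
print("plane",cen,nrm,"tilt",np.degrees(np.arccos(nrm[2])),"dir",np.degrees(np.arctan2(nrm[1],nrm[0])),len(q),r.std())
br=(hsv[...,0]>8)&(hsv[...,0]<30)&(hsv[...,1]>90)&win(330,392,160,220)
n,l,s,ct=cv2.connectedComponentsWithStats(br.astype(np.uint8))
for i in range(1,n):
    if s[i,4]>2:print("stud",s[i],ct[i],P[l==i].mean(0))
red=((hsv[...,0]<8)|(hsv[...,0]>172))&(hsv[...,1]>130)
for nm,W in(("lever",win(300,328,190,220)),("cup",win(250,282,150,185))):
    g=red&W;print(nm,g.sum(),P[g].mean(0),P[g].max(0),u[g].mean(),v[g].mean())
big=cv2.resize(im[145:245,160:395],None,fx=3.4,fy=3.4,interpolation=cv2.INTER_CUBIC);cv2.imwrite("pics/crop.png",big[...,::-1])
E
```

```text
disc ell ((196.57989501953125, 192.49545288085938), (51.2297248840332, 51.88823699951172), 60.540157318115234)
disc c [0.55340529 0.1953688  0.008     ] medz 0.007811232242561864
handle n 86 [0.552795   0.19613246 0.05964575] 0.06702506298688493
evals [0.00432773 0.01287766] dir deg -160.3520411305448
white rect [((195.5, 191.5), (15.0, 11.0), 90.0)]
hole 6 [191.5 180. ] 0.040200422990466514 21.55317359251634
hole 7 [210.         194.71428571] 0.03929961448770806 -100.79299610632096
hole 7 [188.         203.28571429] 0.04029481388842324 139.36027852800507
plane [ 0.53735612 -0.23993479  0.18279763] [ 0.99708347 -0.03028038  0.07005463] tilt 85.98287490427572 dir -1.7394781088294624 123 0.0028716229159486263
stud [372 179   2   3   6] [372.5 180. ] [ 0.5629941  -0.28092095  0.15152069]
stud [346 184   2   3   6] [346.5 185. ] [ 0.55200984 -0.21341375  0.15104163]
stud [360 202   2   3   5] [360.6 202.8] [ 0.50594466 -0.2544179   0.12099162]
lever 67 [ 0.50861119 -0.12796519  0.12726354] [ 0.51952641 -0.11697364  0.13358643] 313.0 203.0597014925373
cup 230 [ 0.62025864 -0.00510725  0.06634262] [0.65318562 0.01704156 1.32321094] 264.9347826086956 165.25652173913045
```

View pics/crop.png

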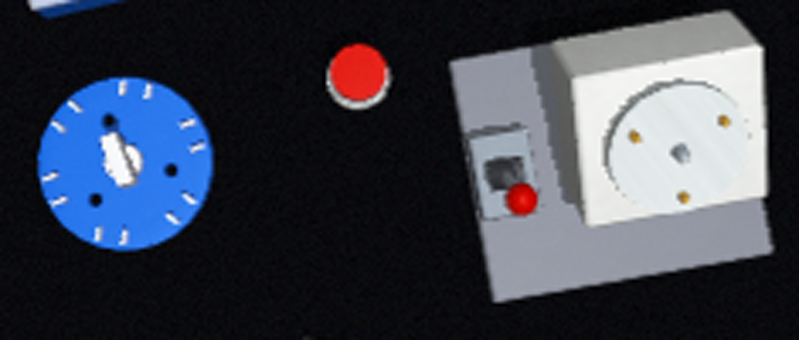

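```bash
python3 - <<'E'
from h import *
z=np.load("top0.npz");im,d,K,R,t=[z[k] for k in("im","d","K","R","t")]
P=cloud(d,K,R,t)
S=np.array([[.5630,-.2809,.1515],[.5520,-.2134,.1510],[.5059,-.2544,.1210]]);c=S.mean(0)
n=np.cross(S[1]-S[0],S[2]-S[0]);n/=np.linalg.norm(n);n*=np.sign(n[2])
print("studs n",n,np.degrees(np.arccos(n[2])),np.degrees(np.arctan2(n[1],n[0])),np.linalg.norm(S-c,axis=1))
v,u=np.mgrid[:384,:512]
q=P[(u>340)&(u<382)&(v>172)&(v<208)&(d>0)]
r=(q-c)@n;q=q[(r>-.02)&(r<-.004)];m=q.mean(0);w=np.linalg.svd(q-m)[2][2];w*=np.sign(w[2])
print("plane",len(q),m,w,np.degrees(np.arccos(w[2])),np.degrees(np.arctan2(w[1],w[0])),((q-m)@w).std(),"tip height",(S-m)@w)
# scene view: ray cast of studs
z=np.load("scene0.npz");im,d,K,R,t=[z[k] for k in("im","d","K","R","t")]
hsv=cv2.cvtColor(im,cv2.COLOR_RGB2HSV)
br=((hsv[...,0]>8)&(hsv[...,0]<30)&(hsv[...,1]>90)&(u>135)&(u<195)&(v>210)&(v<262)).astype(np.uint8)
N,l,s,ct=cv2.connectedComponentsWithStats(br);Q=cloud(d,K,R,t)
for i in range(1,N):print(s[i,4],ct[i],Q[l==i].mean(0))
print("proj",proj(S,K,R,t))
red=((hsv[...,0]<8)|(hsv[...,0]>172))&(hsv[...,1]>130)&(u>185)&(u<205)&(v>195)&(v<215);print("lever",red.sum(),Q[red].mean(0))
# heights around mixer
E
```

```text
studs n [-0.49652335 -0.07450884  0.86481963] 30.137883970875535 -171.46581013621508 [0.04004804 0.03926337 0.04016734]
plane 1068 [ 0.54218692 -0.24914415  0.133419  ] [-0.49363314 -0.07022292  0.86683047] 29.907616918404614 -171.90358137920126 0.0020877810798389396 tip height [0.00762912 0.00788562 0.00751634]
8 [153.125 228.25 ] [ 0.4760399  -0.25326332  0.07558446]
4 [175.5 228.5] [ 0.55433253 -0.21458196  0.14937991]
4 [152.5 246. ] [ 0.56347084 -0.28382109  0.15046365]
proj [[153.38739861 245.02124777]
 [175.33362406 227.28110683]
 [154.45047798 228.39855079]]
lever 78 [ 0.49409016 -0.1230634   0.09935029]
```

```bash
cat >> h.py <<'E'
def go(pos,yaw):  # grasp-point target (m), yaw deg -> row numbers from the present tool pose
    s=telemetry.observe();R=Ro.from_euler('xyz',s["tool_rot"]).as_matrix()
    g=s["tool_pos"]+R[:,2]*.159;d=R.T@(np.array(pos)-g)*1000
    cy=np.degrees(s["tool_rot"][2]);print("t",round(s["time"],2),"g",g.round(4),"yaw",round(cy,1),"row",d.round(1),round(-np.radians((yaw-cy+180)%360-180),3),"open",round(s["opening"],4),"grip",round(s["grip_force"],1),"F",s["contact_force"].round(1),"q",s["qpos"].round(2))
E
python3 -m crank '[[1,-456,-171,105,-0.668],[1,-456,-171,105,-0.668],[1,-456,-171,105,-0.668],[1,-456,-171,105,-0.668],[1,-456,-171,105,-0.668],[1,-456,-171,105,-0.668],[1,-456,-171,105,-0.668],[1,-456,-171,105,-0.668],[1,-456,-171,105,-0.668],[1,-456,-171,105,-0.668],[1,-456,-171,105,-0.668],[1,-456,-171,105,-0.668]]'
python3 - <<'E'
from h import *
go([.544,.192,.047],200)
E
```

```text
time: 1.1
tool_pos: [0.5271, 0.2059, 0.304]
tool_rot: [3.141, -0.001, -2.794]
contact_force: [0.8, 0.8, -0.0]
opening: 0.0917
grip_force: 0.0
t 1.1 g [0.527  0.2059 0.145 ] yaw -160.1 row [-11.3 -18.9  98. ] -0.001 open 0.0917 grip 0.0 F [ 0.8  0.8 -0. ] q [ 0.24  0.51  1.55  0.    1.08 -1.68]
```

```bash
python3 -m crank '[[1,-11,-19,30,0],[1,-11,-19,30,0],[1,-11,-19,30,0],[1,-11,-19,30,0]]'
python3 - <<'E'
from h import *
go([.544,.192,.047],200)
im,d,K,R,t=cam("wrist");cv2.imwrite("pics/w1.png",im[...,::-1])
hsv=cv2.cvtColor(im,cv2.COLOR_RGB2HSV);P=cloud(d,K,R,t)
b=((hsv[...,0]>105)&(hsv[...,0]<130)&(hsv[...,1]>170)).astype(np.uint8)
c,_=cv2.findContours(b,0,2);c=max(c,key=cv2.contourArea);e=cv2.fitEllipse(c);print(e,ray(*e[0],.008,K,R,t))
h=(P[...,2]>.05)&(P[...,2]<.066)&(d>0)&(np.hypot(P[...,0]-.553,P[...,1]-.195)<.03);q=P[h];w=np.linalg.eigh(np.cov(q[:,:2].T))
print(h.sum(),q.mean(0),np.degrees(np.arctan2(w[1][1,1],w[1][0,1])),np.sqrt(w[0]))
E
```

```text
time: 1.43
tool_pos: [0.5424, 0.1937, 0.2748]
tool_rot: [3.141, -0.001, -2.794]
contact_force: [0.2, -0.2, 0.3]
opening: 0.0921
grip_force: 0.0
t 1.43 g [0.5422 0.1937 0.1158] yaw -160.1 row [-1.1 -2.3 68.8] -0.001 open 0.0921 grip 0.0 F [ 0.2 -0.2  0.3] q [ 0.21  0.56  1.55  0.    1.03 -1.71]
((255.3468017578125, 200.69419860839844), (165.2618408203125, 174.09890747070312), 89.0417709350586) [0.54692487 0.19568469 0.008     ]
1186 [0.54992894 0.19702265 0.05921596] -160.27560219144917 [0.00397979 0.01272675]
```

View pics/w1.png

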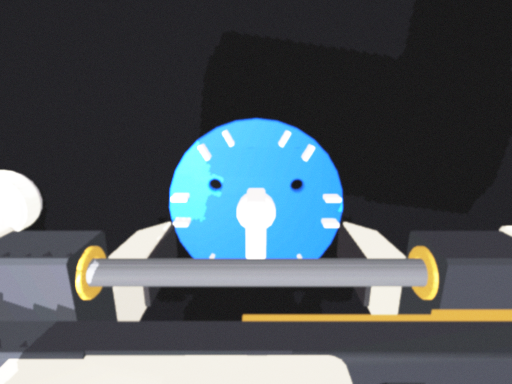

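Wrist view: disc at (256,200), handle running vertically in the image through (256,225), holes at (216,184), (297,184); pose agrees with the top view.

```bash
python3 -m crank '[[1,0,-1,69,0],[1,0,-1,69,0],[1,0,-1,69,0],[1,0,-1,69,0],[-1,0,-1,69,0],[-1,0,-1,69,0],[-1,0,-1,69,0],[-1,0,-1,69,0],[-1,0,-1,69,0],[-1,0,-1,69,0],[-1,0,-1,69,0]]' 8
python3 -m crank '[[-1,0,0,-30,0],[-1,0,0,-60,0],[-1,0,0,-90,0],[-1,0,0,-120,0],[-1,0,0,-120,0],[-1,0,0,-120,0]]'
python3 - <<'E'
from h import *
go([.544,.192,.047],200)
im,d,K,R,t=cam("scene");P=cloud(d,K,R,t)
hsv=cv2.cvtColor(im,cv2.COLOR_RGB2HSV)
b=(hsv[...,0]>105)&(hsv[...,0]<130)&(hsv[...,1]>170)&(d>0)&(np.hypot(P[...,0]-.55,P[...,1]-.195)<.1)&(P[...,2]>.03)
q=P[b];m=q.mean(0);w=np.linalg.svd(q-m)[2][2];w*=np.sign(w[2]);print(len(q),m,w,np.degrees(np.arccos(w[2])),np.degrees(np.arctan2(w[1],w[0])))
E
```

```text
time: 2.4
tool_pos: [0.5431, 0.1925, 0.206]
tool_rot: [3.142, 0.0, -2.794]
contact_force: [-0.2, 0.8, 0.4]
opening: 0.05
grip_force: 0.0
time: 2.9
tool_pos: [0.5433, 0.1925, 0.3277]
tool_rot: [-3.141, 0.004, -2.793]
contact_force: [-1.3, 0.5, -0.3]
opening: 0.0095
grip_force: 0.0
t 2.9 g [0.5439 0.1927 0.1687] yaw -160.1 row [  0.7  -0.6 121.7] -0.001 open 0.0095 grip 0.0 F [-1.3  0.5 -0.3] q [ 0.21  0.5   1.49  0.    1.14 -1.71]
0 [nan nan nan] [0. 0. 1.] 0.0 0.0<stdin>:6: RuntimeWarning: Mean of empty slice.
  ret = um.true_divide(
```

Lifted before the fingers had shut; reopening and checking the disc.

```bash
python3 -m crank '[[-0.1,0,0,0,0],[-0.1,0,0,0,0],[-0.1,0,0,0,0],[-0.1,0,0,0,0],[-0.1,0,0,0,0],[-0.1,0,0,0,0],[-0.1,0,0,0,0]]'
python3 - <<'E'
from h import *
go([.5422,.193,.047],200)
im,d,K,R,t=cam("wrist");P=cloud(d,K,R,t)
h=(P[...,2]>.05)&(P[...,2]<.066)&(d>0)&(np.hypot(P[...,0]-.553,P[...,1]-.195)<.04);q=P[h];w=np.linalg.eigh(np.cov(q[:,:2].T))
print(h.sum(),q.mean(0),np.degrees(np.arctan2(w[1][1,1],w[1][0,1])),np.sqrt(w[0]))
E
```

```text
time: 3.53
tool_pos: [0.5431, 0.1925, 0.3257]
tool_rot: [3.141, -0.0, -2.793]
contact_force: [-0.5, 0.5, -0.7]
opening: 0.0411
grip_force: 0.0
t 3.53 g [0.543  0.1925 0.1667] yaw -160.0 row [  0.6   0.7 119.7] -0.001 open 0.0411 grip 0.0 F [-0.5  0.5 -0.7] q [ 0.21  0.51  1.49  0.    1.14 -1.71]
805 [0.55087241 0.19748911 0.05924885] -159.94241968121815 [0.00392685 0.01305768]
```

```bash
python3 -m crank '[[-0.1,0,2,120,0],[-0.1,0,2,120,0],[-0.1,0,2,120,0],[-0.1,0,2,120,0],[-1,0,2,120,0],[-1,0,2,120,0],[-1,0,2,120,0],[-1,0,2,120,0],[-1,0,2,120,0],[-1,0,2,120,0],[-1,0,2,120,0],[-1,0,2,120,0]]' 8
python3 -m crank '[[-1,0,0,-30,0],[-1,0,0,-60,0],[-1,0,0,-90,0],[-1,0,0,-120,0],[-1,0,0,-120,0],[-1,0,0,-120,0]]'
cat >> h.py <<'E'
def disc():
    im,d,K,R,t=cam("scene");P=cloud(d,K,R,t);hsv=cv2.cvtColor(im,cv2.COLOR_RGB2HSV);s=telemetry.observe()["tool_pos"]
    b=(hsv[...,0]>105)&(hsv[...,0]<130)&(hsv[...,1]>170)&(d>0)&(np.hypot(P[...,0]-s[0],P[...,1]-s[1])<.1)
    q=P[b]
    for i in range(4):
        m=q.mean(0);w=np.linalg.svd(q-m,full_matrices=False)[2][2];w*=np.sign(w[2]);q=q[abs((q-m)@w)<.006]
    print("disc",len(q),m,w.round(3),"tilt",np.degrees(np.arccos(w[2])),"az",np.degrees(np.arctan2(w[1],w[0])));return im,K,R,t
E
python3 - <<'E'
from h import *
go([.5422,.193,.047],200);disc()
E
```

```text
time: 4.58
tool_pos: [0.543, 0.1944, 0.208]
tool_rot: [-3.141, 0.004, -2.794]
contact_force: [-0.5, -0.6, 8.0]
opening: 0.014
grip_force: 8.0
time: 5.08
tool_pos: [0.5424, 0.1944, 0.328]
tool_rot: [-3.141, 0.004, -2.793]
contact_force: [0.5, 0.6, -3.0]
opening: 0.0137
grip_force: 8.0
t 5.08 g [0.5431 0.1946 0.169 ] yaw -160.0 row [  1.9  -1.1 122. ] -0.001 open 0.0137 grip 8.0 F [ 0.5  0.6 -3. ] q [ 0.21  0.5   1.49  0.    1.14 -1.71]
disc 138 [0.57383298 0.1797762  0.12184662] [-0.765  0.2    0.612] tilt 52.28388697892246 az 165.3730202358599
```

```bash
python3 - <<'E'
from h import *
a=cam("scene")[0][60:260,200:400];b=cam("wrist")[0]
o=np.hstack([cv2.resize(a,(384,384)),cv2.resize(b,(416,384))]);cv2.imwrite("pics/g1.png",o[...,::-1])
E
```

```text
(no output)
```

View pics/g1.png

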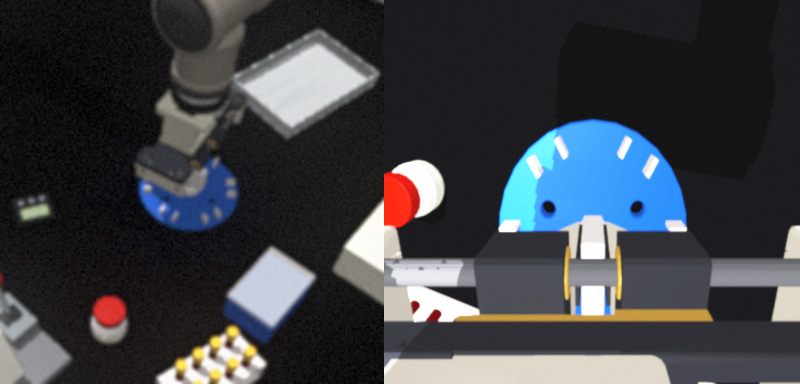

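Disc is held by the handle, centred in the pads. Measuring the tilt from the wrist depth, with a light grip so it may swing.

```bash
cat >> h.py <<'E'
def wdisc():
    s=telemetry.observe();im,d,K,R,t=cam("wrist");P=cloud(d,K,R,t);hsv=cv2.cvtColor(im,cv2.COLOR_RGB2HSV)
    b=(hsv[...,0]>100)&(hsv[...,0]<130)&(hsv[...,1]>150)&(d>0)&(d<.4)
    q=P[b]
    for i in range(4):
        m=q.mean(0);w=np.linalg.svd(q-m,full_matrices=False)[2][2];w*=np.sign(w[2]);q=q[abs((q-m)@w)<.004]
    T=Ro.from_euler('xyz',s["tool_rot"]).as_matrix()
    print("disc",len(q),m.round(4),w.round(3),"tilt",np.degrees(np.arccos(w[2])),"normal in tool",(T.T@w).round(3),"tilt to tool x deg",np.degrees(np.arctan2((T.T@w)[0],w[2])))
    return im,d,K,R,t,P,hsv
E
python3 - <<'E'
from h import *
wdisc()
E
python3 -m crank '[[-1,0,0,0,0],[-1,0,0,0,0],[-1,0,0,0,0],[-1,0,0,0,0]]' 3
python3 - <<'E'
from h import *
wdisc()
E
```

```text
disc 2477 [0.5102 0.1975 0.1228] [0.839 0.233 0.492] tilt 60.52650348588147 normal in tool [-0.867 -0.067 -0.495] tilt to tool x deg -60.41424352760411
time: 5.62
tool_pos: [0.5424, 0.1944, 0.3254]
tool_rot: [3.141, -0.001, -2.793]
contact_force: [-0.3, 0.4, -1.5]
opening: 0.014
grip_force: 3.0
disc 2493 [0.5111 0.1976 0.1238] [0.837 0.227 0.497] tilt 60.19037800978395 normal in tool [-0.864 -0.072 -0.498] tilt to tool x deg -60.09408605364789
```

```bash
python3 - <<'E'
s=open("h.py").read()
i=s.index("    q=P[b]\n",s.index("def wdisc"));j=s.index("    T=Ro",i)
s=s[:i]+'''    b&=np.abs(P[...,2]-(s["tool_pos"][2]-.2))<.06
    q=P[b];m=np.median(q,0)
    from scipy.optimize import least_squares
    f=least_squares(lambda p:(q-m)[:,:2]@p[:2]+p[2]-(q-m)[:,2],[0,0,0],loss="soft_l1",f_scale=.002)
    w=np.array([-f.x[0],-f.x[1],1]);w/=np.linalg.norm(w);print("res",np.median(abs(f.fun)),"range",np.ptp(q,0))
'''+s[j:]
open("h.py","w").write(s)
E
python3 - <<'E'
from h import *
wdisc()
E
```

```text
res 0.000433497078016771 range [0.1337527  0.14064549 0.04328014]
disc 14651 [0.511  0.1922 0.1252] [0.005 0.001 1.   ] tilt 0.27064934577313715 normal in tool [-0.004 -0.    -1.   ] tilt to tool x deg -0.24501622995047145
```

Disc is level, 49 mm above-underside grip, 9.5 mm off-centre. I'll carry it over, turning half round, then tilt it against the spindle tip.

```bash
python3 -m crank '[[-1,40,-40,-40,0.12],[-1,80,-80,-80,0.24],[-1,110,-115,-80,0.36],[-1,140,-150,-80,0.48],[-1,170,-185,-80,0.6],[-1,200,-220,-80,0.72],[-1,225,-255,-80,0.84],[-1,250,-290,-80,0.96],[-1,270,-320,-80,1.08],[-1,285,-350,-80,1.2],[-1,303,-384,-80,1.32],[-1,303,-384,-80,1.44]]' 15
python3 -m crank '[[-1,0,0,0,0.12],[-1,0,0,0,0.24],[-1,0,0,0,0.36],[-1,0,0,0,0.48],[-1,0,0,0,0.6],[-1,0,0,0,0.72],[-1,0,0,0,0.84],[-1,0,0,0,0.96],[-1,0,0,0,1.08],[-1,0,0,0,1.2],[-1,0,0,0,1.32],[-1,0,0,0,1.44]]'
python3 - <<'E'
from h import *
go([.39,-.27,.25],8.9)
E
```

```text
time: 6.72
tool_pos: [0.3893, -0.2624, 0.4062]
tool_rot: [3.141, 0.001, 2.044]
contact_force: [0.9, -0.0, -1.6]
opening: 0.0139
grip_force: 15.0
time: 7.72
tool_pos: [0.3903, -0.2605, 0.4058]
tool_rot: [3.141, -0.0, 0.604]
contact_force: [-0.4, 0.1, -1.8]
opening: 0.0137
grip_force: 15.0
t 7.72 g [ 0.3904 -0.2605  0.2468] yaw 34.6 row [-5.7  7.6 -3.2] 0.449 open 0.0137 grip 15.0 F [-0.4  0.1 -1.8] q [-0.75  0.24  1.67  0.    1.24  0.21]
```

```bash
python3 -m crank '[[-1,0,8,0,0.12],[-1,0,8,0,0.24],[-1,0,8,0,0.36],[-1,0,8,0,0.449],[-1,0,8,0,0.449],[-1,0,8,0,0.449]]'
python3 - <<'E'
from h import *
go([.39,-.27,.25],8.9)
im,d,K,R,t,P,hsv=wdisc();cv2.imwrite("pics/w2.png",im[...,::-1])
br=((hsv[...,0]>8)&(hsv[...,0]<32)&(hsv[...,1]>80)&(np.abs(P[...,0]-.54)<.06)&(np.abs(P[...,1]+.25)<.06)&(d>0)).astype(np.uint8)
N,l,s,ct=cv2.connectedComponentsWithStats(br)
for i in range(1,N):
    if s[i,4]>5:print(s[i,4],ct[i],P[l==i].mean(0),np.median(P[l==i],0))
S=np.array([[.5630,-.2809,.1515],[.5520,-.2134,.1510],[.5059,-.2544,.1210]]);print(proj(S,K,R,t))
E
```

```text
time: 8.22
tool_pos: [0.3949, -0.2671, 0.4058]
tool_rot: [3.142, -0.0, 0.164]
contact_force: [-0.0, 0.3, -2.7]
opening: 0.014
grip_force: 15.0
t 8.22 g [ 0.3949 -0.2671  0.2468] yaw 9.4 row [-5.3  2.  -3.2] 0.008 open 0.014 grip 15.0 F [-0.   0.3 -2.7] q [-0.76  0.25  1.65  0.    1.24  0.65]
res 0.00043692855662657757 range [0.12711154 0.1443863  0.04354378]
disc 14995 [ 0.4214 -0.256   0.2049] [0.013 0.001 1.   ] tilt 0.7467578267006414 normal in tool [ 0.013  0.001 -1.   ] tilt to tool x deg 0.7535387674740642
89 [264.11235955  56.53932584] [ 0.50516434 -0.25367872  0.12068222] [ 0.50506112 -0.25368291  0.12104991]
[[320.58201159 -36.76473547]
 [217.26198959 -36.65079614]
 [265.15944576  55.65876527]]
```

View pics/w2.png

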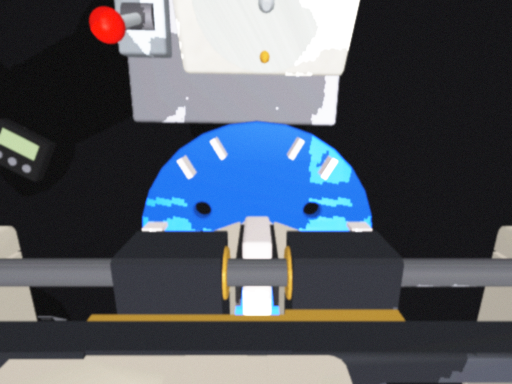

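Wrist view: front stud at (264,57), within 1 mm of the top-view estimate; disc level with holes at (203,208), (311,208). Now tilt it against the spindle.

```bash
python3 -m crank '[[-1,35,2,15,0.008],[-1,70,4,30,0.008],[-1,92,5.5,42,0.008],[-1,92,5.5,50,0.008],[-1,88,5.5,55,0.008],[-1,84.5,5.5,59.5,0.008],[-1,81.5,5.5,65,0.008],[-1,78.5,5.5,70,0.008],[-1,76.5,5.5,76,0.008],[-1,74,5,83,0.008],[-1,74,5,83,0.008],[-1,74,5,83,0.008]]' 8
python3 - <<'E'
from h import *
go([.4692,-.26,.1654],8.9);wdisc()
E
```

```text
time: 9.27
tool_pos: [0.4684, -0.2603, 0.3223]
tool_rot: [-3.141, 0.001, 0.152]
contact_force: [-0.4, -0.6, -1.8]
opening: 0.0138
grip_force: 8.0
t 9.27 g [ 0.4682 -0.2602  0.1633] yaw 8.7 row [ 1.  -0.  -2.1] -0.003 open 0.0138 grip 8.0 F [-0.4 -0.6 -1.8] q [-0.65  0.44  1.61 -0.    1.09  0.77]
res 0.00043004820608691136 range [0.09719138 0.14727287 0.05645451]
disc 22019 [ 0.509  -0.2506  0.1404] [-0.528 -0.082  0.845] tilt 32.30316035458775 normal in tool [-0.535  0.    -0.845] tilt to tool x deg -32.338458294590666
```

Tilt is 32°, as wanted. Move over the hub and insert along its axis.

```bash
python3 -m crank '[[-1,0,0,-20,0],[-1,20,0,-38,0],[-1,45,0,-40,0],[-1,45,0,-40,0],[-1,47.5,0,-36,0],[-1,49.5,0,-33,0],[-1,51.5,0,-30,0],[-1,53.5,0,-27,0],[-1,53.5,0,-27,0]]'
python3 - <<'E'
from h import *
go([.5279,-.2509,.1815],8.9);wdisc()
im=cam("scene")[0][170:320,100:300];im=cv2.resize(im,None,fx=4,fy=4,interpolation=2);cv2.imwrite("pics/s3.png",im[...,::-1])
E
```

```text
time: 10.07
tool_pos: [0.5214, -0.2521, 0.3486]
tool_rot: [-3.14, 0.001, 0.153]
contact_force: [-0.1, 0.2, -2.6]
opening: 0.0136
grip_force: 8.0
t 10.07 g [ 0.5212 -0.2519  0.1896] yaw 8.7 row [6.8 0.1 8. ] -0.003 open 0.0136 grip 8.0 F [-0.1  0.2 -2.6] q [-0.58  0.49  1.45  0.    1.2   0.84]
res 0.00043435345827518186 range [0.09760296 0.14731427 0.05675428]
disc 22025 [ 0.562  -0.2423  0.1665] [-0.529 -0.084  0.845] tilt 32.35788815901428 normal in tool [-0.536  0.001 -0.844] tilt to tool x deg -32.415639756700315
```

View pics/s3.png

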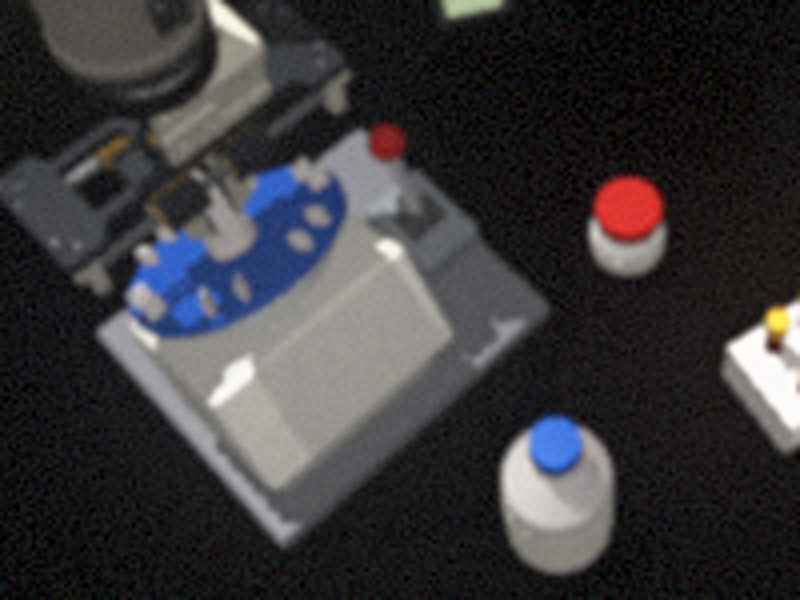

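The disc hangs tilted over the hub, no contact force yet. Pushing in.

```bash
python3 -m crank '[[-1,2,0,2.5,0],[-1,3.5,0,5,0],[-1,5,0,7,0],[-1,6.5,0,9,0],[-1,7,0,10,0],[-1,7,0,10,0],[-1,7,0,10,0]]'
python3 - <<'E'
from h import *
go([.5279,-.2509,.1815],8.9);wdisc()
E
```

```text
time: 10.75
tool_pos: [0.5286, -0.251, 0.3408]
tool_rot: [3.141, -0.001, 0.153]
contact_force: [-3.6, 1.3, 6.3]
opening: 0.0135
grip_force: 8.0
t 10.75 g [ 0.5287 -0.2511  0.1818] yaw 8.8 row [-0.7 -0.3  0.3] -0.002 open 0.0135 grip 8.0 F [-3.6  1.3  6.3] q [-0.57  0.51  1.45 -0.    1.19  0.84]
res 0.0004130893275377731 range [0.09492334 0.14703306 0.05033994]
disc 21554 [ 0.5685 -0.2418  0.1576] [-0.49  -0.073  0.869] tilt 29.670276850966324 normal in tool [-0.495 -0.001 -0.869] tilt to tool x deg -29.64583874515693
```

Tilt 29.7° and top face 7.5 mm above the hub face (8 expected): it looks home. Press a little more, then let go.

```bash
python3 -m crank '[[-1,1,0,2,0],[-1,2,0,4,0],[-1,2,0,4,0],[-1,2,0,4,0],[-1,0,0,0,0],[-0.1,0,0,0,0],[-0.1,0,0,0,0],[-0.1,0,0,0,0],[-0.1,0,0,0,0],[-0.1,0,0,-10,0],[-0.1,0,0,-40,0],[-0.1,0,0,-60,0]]' 
python3 - <<'E'
from h import *
go([.5279,-.2509,.1815],8.9)
im,d,K,R,t,P,hsv=wdisc()
F=np.array([.5439,-.2486,.1343]);n=np.array([-.4948,-.0722,.866])
b=(hsv[...,0]>100)&(hsv[...,0]<130)&(hsv[...,1]>150)&(d>0);h=(P[b]-F)@n
print("top face height",np.percentile(h,[5,25,50,75,95]))
E
```

```text
time: 11.8
tool_pos: [0.5287, -0.2511, 0.4017]
tool_rot: [3.141, -0.0, 0.153]
contact_force: [1.5, -0.8, 1.2]
opening: 0.0412
grip_force: 0.0
t 11.8 g [ 0.5288 -0.2511  0.2427] yaw 8.8 row [-0.9 -0.3 61.2] -0.003 open 0.0412 grip 0.0 F [ 1.5 -0.8  1.2] q [-0.57  0.46  1.36  0.    1.33  0.84]
res 0.00046675180720323205 range [0.07531093 0.14470474 0.08588321]
disc 10130 [ 0.57   -0.2426  0.1584] [-0.487 -0.073  0.871] tilt 29.48118089577492 normal in tool [-0.492 -0.002 -0.871] tilt to tool x deg -29.46252644300226
top face height [0.00665217 0.00751543 0.00789914 0.00825711 0.00877211]
```

Disc is seated (top face 7.9 mm over the hub face, 29.5°). Now the lever: turn the gripper a quarter so its body clears the disc, fingers shut.

```bash
python3 - <<'E'
from h import *
z=np.load("top0.npz");K,R,t=z["K"],z["R"],z["t"]
b=ray(313,203.06,.113,K,R,t);f=np.array([.9896,.1443,0]);l=np.array([-.1443,.9896,0]);F=np.array([.5439,-.2486,.1343])
print("ball",b,"sideways",(b-F)@l)
c=F+l*.128;st=c+f*((b-c)@f-.055);st[2]=.117
print("stage",st);go(st,98.3)
k=vision.get_calibration("wrist");Rc=cv2.Rodrigues(np.array(k["rvec"]))[0];o=-Rc.T@np.array(k["tvec"]).ravel();s=telemetry.observe();T=Ro.from_euler('xyz',s["tool_rot"]).as_matrix();print("cam in tool",T.T@(o-s["tool_pos"]))
E
```

```text
ball [ 0.50912888 -0.1296596   0.113     ] sideways 0.12272089392189273
stage [ 0.45393456 -0.13235636  0.117     ]
t 11.85 g [ 0.5303 -0.252   0.2472] yaw 8.8 row [ -58.1 -130.6  129.1] -1.563 open 0.0413 grip 0.0 F [ 1.5 -1.8  4.2] q [-0.57  0.45  1.35  0.    1.33  0.84]
cam in tool [ 0.07370726 -0.00111941  0.0202879 ]
```

```bash
python3 -m crank '[[-1,-20,-20,0,-0.12],[-1,-40,-40,0,-0.24],[-1,-58,-60,0,-0.36],[-1,-58,-80,0,-0.48],[-1,-58,-100,0,-0.6],[-1,-58,-120,0,-0.72],[-1,-58,-129,0,-0.84],[-1,-58,-129,0,-0.96],[-1,-58,-129,0,-1.08],[-1,-58,-129,0,-1.2],[-1,-58,-129,0,-1.32],[-1,-58,-129,0,-1.44]]'
python3 -m crank '[[-1,0,0,0,-0.123],[-1,0,0,30,-0.123],[-1,0,0,60,-0.123],[-1,0,0,90,-0.123],[-1,0,0,120,-0.123],[-1,0,0,120,-0.123],[-1,0,0,120,-0.123]]'
python3 - <<'E'
from h import *
go([.4539,-.1324,.117],98.3)
E
```

```text
time: 12.85
tool_pos: [0.4517, -0.1323, 0.4003]
tool_rot: [3.141, 0.0, 1.599]
contact_force: [0.3, 0.0, -0.5]
opening: 0.0004
grip_force: 0.0
time: 13.43
tool_pos: [0.4516, -0.1323, 0.2795]
tool_rot: [-3.139, -0.002, 1.716]
contact_force: [0.1, -0.5, -0.2]
opening: 0.0006
grip_force: 0.0
t 13.43 g [ 0.4513 -0.1321  0.1205] yaw 98.3 row [-0.7  2.6  3.5] 0.0 open 0.0006 grip 0.0 F [ 0.1 -0.5 -0.2] q [-0.45  0.39  1.84  0.    0.91 -0.59]
```

```bash
python3 -m crank '[[-1,0,15,3,0],[-1,0,25,3,0],[-1,0,34,3,0],[-1,0,43,3,0],[-1,0,52,3,0],[-1,0,61,3,0],[-1,0,70,3,0],[-1,0,79,3,0],[-1,0,87,3,0],[-1,0,93,3,0],[-1,0,97,3,0],[-1,0,97,3,0]]'
python3 -m crank '[[-1,0,3,0,0],[-1,0,6,0,0],[-1,0,6,0,0]]'
python3 - <<'E'
from h import *
go([.4513,-.1321,.117],98.3)
E
```

```text
time: 14.43
tool_pos: [0.5442, -0.1189, 0.2762]
tool_rot: [-3.126, -0.002, 1.717]
contact_force: [-26.2, -5.9, 15.4]
opening: 0.0005
grip_force: 14.0
time: 14.68
tool_pos: [0.5467, -0.1187, 0.2761]
tool_rot: [-3.115, -0.004, 1.717]
contact_force: [-46.5, -10.5, 28.2]
opening: 0.0005
grip_force: 24.8
t 14.68 g [ 0.5424 -0.1187  0.1172] yaw 98.4 row [ -0.  -92.1   2.6] 0.001 open 0.0005 grip 24.8 F [-46.5 -10.5  28.2] q [-0.35  0.54  1.59 -0.01  1.04 -0.49]
```

At the stop. Back off, rise and check the picture.

```bash
python3 -m crank '[[-1,0,-12,0,0],[-1,0,-40,0,0],[-1,0,-60,-30,0],[-1,0,-80,-70,0],[-1,0,-110,-110,0],[-1,0,-150,-150,0],[-1,20,-190,-150,0],[-1,40,-220,-150,0],[-1,40,-220,-150,0],[-1,40,-220,-150,0]]'
python3 - <<'E'
from h import *
im,d,K,R,t=cam("top");P=cloud(d,K,R,t);hsv=cv2.cvtColor(im,cv2.COLOR_RGB2HSV)
v,u=np.mgrid[:384,:512];W=(u>285)&(u<340)&(v>160)&(v<230)
red=((hsv[...,0]<8)|(hsv[...,0]>172))&(hsv[...,1]>130)&W
b=ray(u[red].mean(),v[red].mean(),.113,K,R,t);D=b-np.array([.5091,-.1297,.113]);print("ball",b,D[:2]@[.9896,.1443], red.sum())
F=np.array([.5439,-.2486,.1343]);n=np.array([-.4948,-.0722,.866])
bl=(hsv[...,0]>100)&(hsv[...,0]<130)&(hsv[...,1]>150)&(d>0)&(u>320)&(u<400)&(v>150)&(v<230);h=(P[bl]-F)@n;print(bl.sum(),np.percentile(h,[5,50,95]))
q=P[bl];q=q[abs(h-np.median(h))<.005];m=q.mean(0);w=np.linalg.svd(q-m,full_matrices=False)[2][2];w*=np.sign(w[2]);print("angle to hub n",np.arccos(w@n))
cv2.imwrite("pics/t9.png",cv2.resize(im[100:290,150:410],None,fx=3,fy=3,interpolation=2)[...,::-1])
print(telemetry.observe()["contact_force"],telemetry.observe()["time"])
E
```

```text
time: 15.52
tool_pos: [0.3277, -0.1085, 0.4277]
tool_rot: [3.14, 0.001, 1.715]
contact_force: [0.8, -0.9, -0.4]
opening: 0.0002
grip_force: 0.0
ball [ 0.57087171 -0.11896258  0.113     ] 0.06267868968229062 66
1871 [0.00388365 0.00809622 0.01159468]
angle to hub n 0.0025267222757475167
[ 0.82693995 -1.15760336  0.15248536] 15.5667
```

View pics/t9.png

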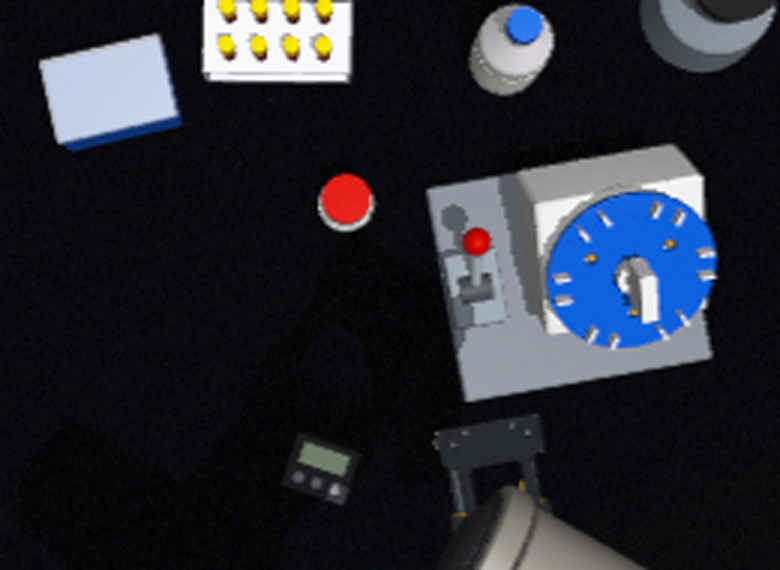

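```bash
python3 - <<'E'
from h import *
v,u=np.mgrid[:384,:512]
z=np.load("top0.npz")
for im,d,K,R,t in([z[k] for k in("im","d","K","R","t")],cam("top")):
    P=cloud(d,K,R,t);hsv=cv2.cvtColor(im,cv2.COLOR_RGB2HSV)
    red=((hsv[...,0]<8)|(hsv[...,0]>172))&(hsv[...,1]>130)&(u>285)&(u<340)&(v>160)&(v<230)
    red=cv2.erode(red.astype(np.uint8),np.ones((3,3)))>0
    q=P[red];A=np.c_[2*q,np.ones(len(q))]
    print(len(q),q.mean(0),np.percentile(q[:,2],[50,95]),"centre z est",np.median(q[:,2]+np.sqrt(np.maximum(0,.013**2-((q[:,:2]-q[:,:2].mean(0))**2).sum(1)))*-1))
    dk=np.linalg.norm;c=q.mean(0)
print(telemetry.observe()["time"])
E
```

```text
35 [ 0.50855262 -0.12775225  0.12904616] [0.12914746 0.13173018] centre z est 0.11752290418459342
34 [ 0.56984752 -0.11791062  0.12345404] [0.12412602 0.12682507] centre z est 0.11236062540820499
15.6167
```

Ball centre is now 112.4 mm high, 0.50 rad behind upright, so it is at its stop. It started at 0.34 rad before upright, which fits the travel. Nothing else has moved, so I'm handing in.

```bash
python3 -c "
from cell import ticket;print(ticket.hand_in())"
```

```text
the job is handed in; nothing more can be done
None
```

The disc sits fully home and flush on the hub with its holes over the studs, the lever is at its locked stop, the gripper touches nothing, and I saw no other item shifted; the job was handed in at about 15.6 s (limit 53 s), but no verdict came back.

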